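# Silence the kitchen timer against the block and pack it in the tool case

## Robot

A 7-joint arm with a two-finger parallel gripper is mounted at the origin on a cart in front of the work surface, level with it; the furniture and walls round the work are solid. World frame = base frame: x ahead of the robot, y to its left, z up, the work surface at z = 0. Lengths are in m, angles in rad, forces in N, time in s.
With the tool pointing down it reaches from about 0.375 to 0.925 m from the base axis. Payload 3.1 kg.
Tool frame: the origin (TCP) lies midway between the tips of the shut fingers; the grasp point (between the pads) lies 19 mm behind it; y points along the fingers, z is the direction in which the jaws open and shut, and the axes are right-handed (so a half turn about y gives the same grasp; the last joint's range is limited). The gripper opens to 85 mm and grips with 20 to 120 N. Pads are 22 mm wide; open, the fingers measure 114 mm over their backs; the gripper's body (76 mm by 85 mm) begins 54 mm behind the grasp point. The pads swing forward as they close: fully open they stand 13 mm farther back than shut.
Start: joints at [-1.341, 0.383, 0.044, 1.598, -0.018, 1.161, -0.05], TCP at [0.209, 0.615, 0.231] pointing down, gripper open.
Joint ranges: [-2.61, 2.61], [-0.41, 2.15], [-1.48, 1.57], [0, 2.5], [-1.57, 4.71], [0.05, 1.97], [-2.85, 2.85]. Speed limits (rad/s): [2.79, 2.79, 3.14, 3.14, 3.14, 3.14, 3.14].

## Interface

Orientations are given as [roll, pitch, yaw] about the fixed x, y, z axes, in that order (R = Rz(yaw) Ry(pitch) Rx(roll)).
In Python, from rig import read_state, optics, job gives the robot as it stands.
- The arm moves only by the shell command python3 -m handwheel 'ROWS'. ROWS is JSON, a list of rows, each a list of 7 numbers: the turn, a rotation vector about the world's x, y, z in rad, then the shift along the world's x, y, z in m, then the opening in per cent of the stroke, from 0 (shut) to 100 (fully open). A call has 1 to 5 rows; each row is the pose to reach, as a shift and turn from the pose commanded when the call began; what a row does not reach only later rows make up. A row lasts 1/8 s, in which the tool goes at most 62.5 mm and 10.7 degrees, less where a joint would pass 70% of its speed; a pose out of reach is approached as far as the arm can. A call with a gripper value outside its range is refused whole. The fingers move at their own pace and stop on an object; the grip force is fixed at half the most. Time passes only in rows, so rows that repeat a pose let the fingers close. It gives the time, the measured TCP pose, the force and the opening at its end, in the units of the state.
- read_state(): the state, without advancing time (a new reading comes with each control period).
- optics.camera(name): name is "side" or "top" or "wrist"; returns a dict with "frame" (400x640x3 uint8, red, green, blue), "vertical_fov" (degrees; the focal length in pixels is half the picture's height over the tangent of half this angle, whatever the lens; pixels are square), "cx", "cy" (the principal point, pixels), "D" ([k1, k2, p1, p2, k3] as OpenCV has them; the pictures are not rectified), "eye" and "orientation" of the camera in the world. Camera axes: x right, y up, looking along -z (the intrinsics and any distortion apply to the point x, -y, -z); pixel columns grow to the right and rows downward; lengths in m; the calibration is good to about 2 mm. A picture is of the moment at which its call begins. There is no depth.
- job.job_done(): hands the job in, once; it reports no verdict.
The state is a dict: "time": time; "joints": joint angles; "dq": joint speeds; "effort": joint torques, N m; "tcp_pos": TCP position; "orientation": TCP orientation; "contact_force": force on the tool from outside, world axes, zero at the start; "torque": the same for the moment, N m; "width": finger opening in m.
Only numpy, scipy, OpenCV 4.12 (cv2) and the standard library are available. Lean on these libraries where they do the work, as an engineer would, in place of code of your own. Each camera call takes 0.05 s, during which the arm holds its last target. There are 200 camera calls.

## Task

The kitchen timer has rung, and it is so light that it slides away when its stop bar is pushed: set it flat on the worktop with the edge opposite the bar square against the front of the heavy wooden block, and, braced there, push the bar fully in and hold it for about a second. Then pack the timer away in the open tool case, lying flat with its screen up on the metal tin between the tea box and the white bowl, so that nothing of it sticks up above the case's rim. Put it down rather than drop it, and leave the other things where they are.

Things in the scene. Friction and masses are not known exactly. Their poses are not given: they have to be found in the camera images.
- kitchen_timer: Digital kitchen timer, loose, white plastic, about 0.12 kg, lying on its back with the screen up: 100 mm long (its own x) including the bar, 58 mm wide (y), 24 mm thick (z). The straight long sides are 92 mm of shell, from x = -42 to x = +50 mm. Origin: centre of the underside, half-way along the 100 mm. The grey stop bar forms its end at -x, a plain flat edge its end at +x; z points up out of the screen.
- stop_bar (a joint): Travel of the stop bar into the timer, along the timer's +x: 0 = out, 0.005 m = fully in. A spring pushes it out: 2.2 N to start it moving, 4 N at full travel, more than the friction under the free timer, which therefore slides instead until it stands against something. The bar springs out when let go.
- bar_face (a point): Centre of the outer face of the stop bar, at x = -50, y = 0, z = 12 mm of the timer when out. The bar is 44 mm wide and 14 mm high (5 to 19 mm above the timer's underside) and stands 8 mm out of the shell, 3 mm when fully in.
- block: Heavy wooden butcher's block on rubber feet, cannot be moved, plain brown wood, 230 mm (its x, away from the robot) by 170 mm (y) by 45 mm high. Origin: centre of the underside. Its front, facing the robot, is a flat upright face at x = -115 mm. Two nozzles and a coupler, up to 34 mm tall, stand on its top behind x = 0.
- block_front (a point): Middle of the front face of the block, 12 mm above the worktop. The face runs 85 mm to either side along the block's y, and its outward direction is the block's -x.
- tool_case: Open translucent plastic case, cannot be moved, 150 mm (its own x) by 320 mm (y) outside, walls 2 mm, rim 85 mm above the worktop. Its long axis y points roughly away from the robot. Origin: centre of the underside. Packed along y from -y (near the robot) to +y: a dark tea box (top at 68 mm, up to y = -89 mm), a flat metal tin with a closed lid, which fills the floor of the middle, and a white bowl (rim at 57 mm, from y = 32 mm). These are fixed in the case.
- case_gap (a point): Centre of the top of the metal tin in the case, 48 mm above the worktop, at x = 0, y = -29 mm of the case: the free place for the timer, 146 mm wide (case x) and 120 mm long (case y) between tea box and bowl. The tin's own top is 140 by 114 mm.
- nozzle_1: Small steel piping nozzle, 20 mm across, 34 mm tall, standing on the block; a bystander. Origin: centre of the underside.
- nozzle_2: A second such nozzle, 20 mm across, 34 mm tall, standing on the block; a bystander. Origin: centre of the underside.
- coupler: White plastic nozzle coupler, 27 mm across, 26 mm tall, standing on the block; a bystander. Origin: centre of the underside.
- teaspoon: Steel teaspoon, 132 x 26 x 9 mm, lying on the worktop near its front edge, between the timer and the block's side; a bystander. Origin: centre of the underside, length along x.
- cream_bowl: Small spotted bowl, 116 mm across, 52 mm tall, on the worktop near its front edge, right of the timer; a bystander. Origin: centre of the underside.
Not all that is in view belongs to the job. There is more than one size of the kitchen_timer; the one meant has the size given above.

How it is judged:
On the way:
1. the bar is held in (over 3.5 of its 5 mm) for half a second while the timer lies flat on the worktop, square (within 8 degrees) against the block's front, pressing on it with over 1 N (value of joint stop_bar above 0.0035 m and contact force between kitchen_timer and block above 1 N and angle between kitchen_timer's own z axis and vertical below 0.15 rad and height (world z) of kitchen_timer below 0.01 m and angle between the x axis of kitchen_timer and the x axis of block, either way round below 0.15 rad and x of bar_face in the frame of block below -0.18 m), for 0.5 s.
At the end, for the whole second after the job is handed in: The timer rests on the tin between tea box and bowl, flat within 7 degrees with its screen up, its underside 44 to 55 mm above the case's foot, so wholly below the rim; its bar is out again; it is at rest and released (x of kitchen_timer in the frame of tool_case between -0.06 and 0.06 m and y of kitchen_timer in the frame of tool_case between -0.075 and 0.02 m and z of kitchen_timer in the frame of tool_case between 0.044 and 0.055 m and angle between kitchen_timer's own z axis and vertical below 0.12 rad and value of joint stop_bar below 0.002 m and linear speed of kitchen_timer below 0.02 m/s); the robot touches nothing.
It fails at once if the timer is dropped or thrown (over 0.8 m/s while the fingers do not touch it) (contact force between the fingers and kitchen_timer below 0.05 N and linear speed of kitchen_timer above 0.8 m/s).
It fails at once if a bystander (nozzle, coupler, teaspoon or cream bowl) is moved by over 3 cm (distance of any of nozzle_1, nozzle_2, coupler, teaspoon, cream_bowl from where it was at the start of the episode above 0.03 m).
It also fails if it takes over 58 s, if anything falls off the work surface, if the arm or the gripper's body presses on something with over 40 N, if the wrist force passes 120 N, or if a joint passes its speed limit or range.

## Working session

There is one attempt and no reset: what is moved stays moved. The work goes in short steps, Python scripts to look and compute and a shell command to move; the robot and the scene stay as the last step left them, time stands still between calls to the robot, and variables do not carry over. Pictures are saved under pics/ and viewed, on a budget of 10 in all, crops included, one or two more only if the job needs it, and the job is handed in when it is done.

```bash
ls; mkdir -p pics
python3 - <<'E'
from rig import read_state, optics
import cv2,json,numpy as np
s=read_state(); print({k:np.round(v,3).tolist() for k,v in s.items()})
for n in ("top","side"):
    c=optics.camera(n); cv2.imwrite(f"pics/{n}0.png",c["frame"][:,:,::-1]); print(n,{k:c[k] for k in c if k!="frame"})
E
```

```text
pics
{'time': 0.0, 'joints': [-1.341, 0.384, 0.044, 1.6, -0.018, 1.161, -0.05], 'dq': [-0.0, -0.0, 0.002, -0.0, 0.0, -0.001, 0.001], 'effort': [-0.0, -43.346, 1.024, -24.952, 0.011, 0.011, -0.0], 'tcp_pos': [0.209, 0.614, 0.23], 'orientation': [-1.573, -0.0, -0.328], 'contact_force': [0.762, 0.856, -0.552], 'torque': [0.007, 0.032, 0.006], 'width': 0.085}
top {'vertical_fov': 45.812883263534545, 'cx': 320.45323258673193, 'cy': 198.41924054365188, 'D': array([-0.10757162,  0.        ,  0.        ,  0.        ,  0.        ]), 'eye': array([0.27196204, 0.01571564, 1.48524552]), 'orientation': array([ 0.20422504, -0.00265785, -1.6067096 ])}
side {'vertical_fov': 46.95260720926555, 'cx': 315.84891017452674, 'cy': 193.23360713167264, 'D': array([0.03563935, 0.        , 0.        , 0.        , 0.        ]), 'eye': array([0.47874889, 1.42607559, 0.64156937]), 'orientation': array([ 1.18458562,  0.00988942, -3.09887418])}
```

View pics/top0.png

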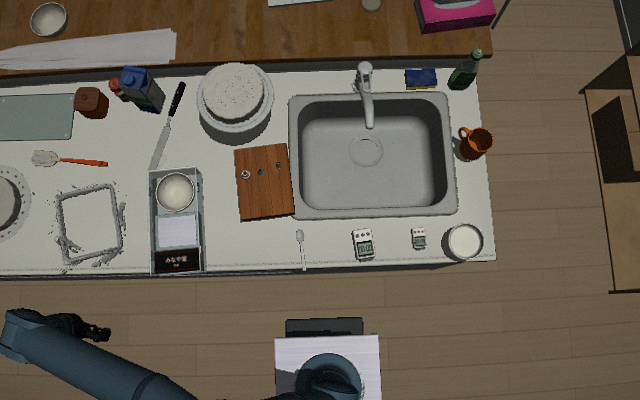

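View pics/side0.png

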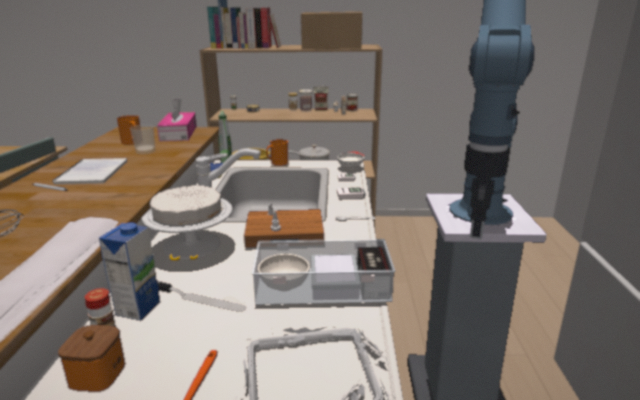

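Top view: the timer candidates are (363,243), larger, and (419,238), smaller. The block is at (264,182), the case at (176,220), the spoon at (301,248) and the cream bowl at (464,242). Next I measure sizes and take a close crop.

```bash
cat > h.py <<'E'
import numpy as np,cv2
from scipy.spatial.transform import Rotation as R
from rig import read_state, optics
def K(c):
    f=200/np.tan(np.radians(c["vertical_fov"])/2)
    return np.array([[f,0,c["cx"]],[0,f,c["cy"]],[0,0,1]])
def plane(c,px,z):
    p=cv2.undistortPoints(np.array(px,float).reshape(-1,1,2),K(c),c["D"])[:,0]
    d=np.c_[p[:,0],-p[:,1],-np.ones(len(p))]@R.from_euler('xyz',c["orientation"]).as_matrix().T
    return c["eye"]+d*((z-c["eye"][2])/d[:,2])[:,None]
def proj(c,P):
    q=(np.array(P,float).reshape(-1,3)-c["eye"])@R.from_euler('xyz',c["orientation"]).as_matrix()
    q=q*[1,-1,-1]
    return cv2.projectPoints(q,np.zeros(3),np.zeros(3),K(c),c["D"])[0][:,0]
E
python3 - <<'E'
from h import *
c=optics.camera("top"); f=c["frame"]; b=f[:,:,::-1].copy()
a=cv2.resize(b[222:266,340:440],None,fx=7.5,fy=7.5,interpolation=cv2.INTER_CUBIC)
d=cv2.resize(b[135:280,140:305],None,fx=1.6,fy=1.6,interpolation=cv2.INTER_CUBIC)
d2=np.zeros((d.shape[0],a.shape[1],3),np.uint8); d2[:,:d.shape[1]]=d
cv2.imwrite("pics/crop1.png",np.vstack([a,d2]))
hsv=cv2.cvtColor(b,cv2.COLOR_BGR2HSV)
m=cv2.inRange(hsv,(0,90,40),(20,255,220)); m[:135]=0; m[225:]=0; m[:,:225]=0; m[:,300:]=0
k=max(cv2.findContours(m,0,2)[0],key=cv2.contourArea)
q=cv2.boxPoints(cv2.minAreaRect(k)); print("block",q.round(1).tolist(),plane(c,q,.045).round(3).tolist())
for n,p in (("A",[[353,230],[370,228],[374,257],[357,260]]),("B",[[412,228],[424,228],[426,248],[413,248]]),):
    print(n,plane(c,p,.024).round(3).tolist())
print("case",plane(c,[[150,171],[199,168],[203,271],[150,274]],.085).round(3).tolist())
E
```

```text
block [[231.8000030517578, 149.1999969482422], [285.79998779296875, 142.39999389648438], [294.6000061035156, 212.6999969482422], [240.60000610351562, 219.39999389648438]] [[0.74, 0.278, 0.045], [0.756, 0.105, 0.045], [0.528, 0.083, 0.045], [0.512, 0.25, 0.045]]
A [[0.47, -0.097, 0.024], [0.475, -0.15, 0.024], [0.384, -0.157, 0.024], [0.377, -0.105, 0.024]]
B [[0.47, -0.282, 0.024], [0.468, -0.32, 0.024], [0.405, -0.321, 0.024], [0.407, -0.28, 0.024]]
case [[0.667, 0.527, 0.085], [0.671, 0.372, 0.085], [0.355, 0.356, 0.085], [0.35, 0.516, 0.085]]
```

View pics/crop1.png

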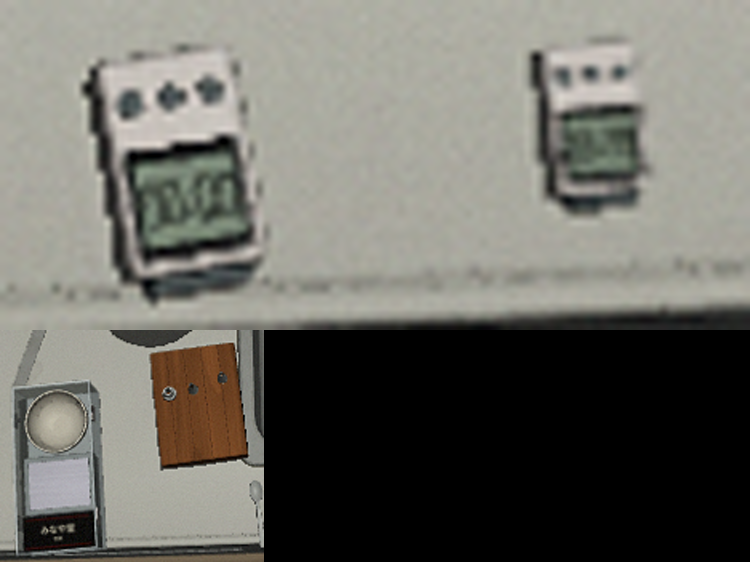

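A is the right timer: its shell measures about 92 x 54 mm, while B is about 65 mm. Its bar (dark edge) faces the robot and its yaw is about 0.08. The block yaw is about 0.1 and its front middle is about (0.520, 0.167). I'll move over the timer and check from close by.

```bash
python3 -m handwheel '[[0,0,0.41,0.2,-0.24,0,100],[0,0,0.41,0.2,-0.24,0,100],[0,0,0.41,0.2,-0.24,0,100],[0,0,0.41,0.2,-0.24,0,100],[0,0,0.41,0.2,-0.24,0,100]]'
python3 -m handwheel '[[0,0,0,0.01,-0.25,0,100],[0,0,0,0.01,-0.25,0,100],[0,0,0,0.01,-0.25,0,100],[0,0,0,0.01,-0.25,0,100],[0,0,0,0.01,-0.25,0,100]]'
python3 -m handwheel '[[0,0,0,0,-0.25,0,100],[0,0,0,0,-0.25,0,100],[0,0,0,0,-0.25,0,100],[0,0,0,0,-0.25,0,100],[0,0,0,0,-0.25,0,100]]'
python3 - <<'E'
from h import *
c=optics.camera("wrist"); cv2.imwrite("pics/w1.png",c["frame"][:,:,::-1]); print({k:c[k] for k in c if k!="frame"})
np.save("w1.npy",c,allow_pickle=True)
E
```

```text
time: 0.78
tcp_pos: [0.4099, 0.3738, 0.2311]
orientation: [-1.571, 0.0, 0.082]
contact_force: [0.3, 0.2, -0.8]
width: 0.0853
time: 1.4
tcp_pos: [0.4189, 0.1199, 0.2309]
orientation: [-1.571, 0.001, 0.072]
contact_force: [-0.0, 1.6, -0.2]
width: 0.0853
time: 2.02
tcp_pos: [0.4188, -0.1289, 0.2317]
orientation: [-1.572, -0.001, 0.073]
contact_force: [0.2, 0.8, -0.7]
width: 0.0854
{'vertical_fov': 63.09380255231859, 'cx': 316.82256563727265, 'cy': 202.1110719608085, 'D': array([-0.01018679,  0.        ,  0.        ,  0.        ,  0.        ]), 'eye': array([ 0.33829314, -0.13539772,  0.37476351]), 'orientation': array([-3.17816503e-01, -5.63107643e-05,  1.64442545e+00])}
```

View pics/w1.png

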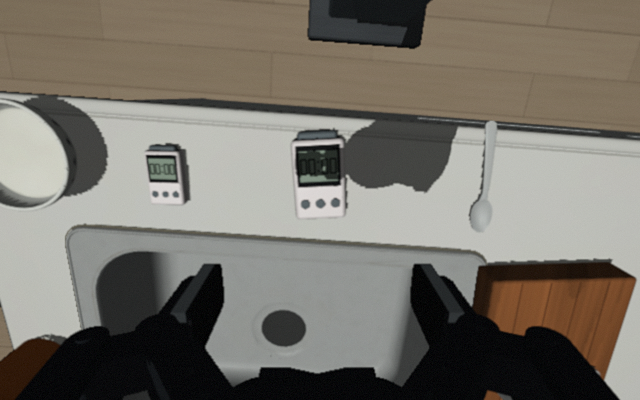

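Wrist view: timer at (319,175) with its bar towards the robot at (320,134). The small timer is at (166,175) and the spoon at (485,180). Now measuring the shell in this view.

```bash
cat > timer.py <<'E'
from h import *
def timer(c,box,z=.024):
    x0,y0,x1,y1=box; b=c["frame"][:,:,::-1].copy(); g=cv2.cvtColor(b,cv2.COLOR_BGR2GRAY)
    m=np.zeros(g.shape,np.uint8); m[y0:y1,x0:x1]=(g[y0:y1,x0:x1]>218)*255
    m=cv2.morphologyEx(m,cv2.MORPH_CLOSE,np.ones((5,5)))
    k=max(cv2.findContours(m,0,2)[0],key=cv2.contourArea)
    P=plane(c,k.reshape(-1,2),z)[:,:2].astype(np.float32)*1000
    return cv2.minAreaRect(P),cv2.boxPoints(cv2.minAreaRect(P)),cv2.boundingRect(k)
E
python3 - <<'E'
from timer import *
c=np.load("w1.npy",allow_pickle=True).item(); b=c["frame"]
print(b[170,285:300].tolist(), b[230,320].tolist())
print(*timer(c,(285,120,355,228)),sep="\n")
for p in ([[293,143],[341,139],[345,214],[297,218]],): print(plane(c,p,.024).round(4).tolist())
# block front top edge: brown/black
print(plane(c,[[483,267],[617,262]],.045).round(3).tolist())
E
```

```text
[[191, 191, 186], [192, 191, 185], [192, 192, 184], [192, 192, 185], [192, 192, 186], [192, 192, 185], [183, 183, 176], [172, 171, 165], [179, 175, 172], [192, 187, 184], [174, 171, 167], [107, 105, 103], [40, 39, 40], [12, 14, 12], [20, 24, 22]] [190, 190, 185]
((440.0632019042969, -140.57232666015625), (2.3293416500091553, 16.780961990356445), 4.216078281402588)
[[ 438.28482 -132.29018]
 [ 439.51852 -149.02571]
 [ 441.84158 -148.85448]
 [ 440.60788 -132.11894]]
(298, 189, 16, 3)
[[0.3888, -0.1572, 0.024], [0.3808, -0.1064, 0.024], [0.4653, -0.0936, 0.024], [0.4743, -0.1482, 0.024]]
[[0.51, 0.068, 0.045], [0.493, 0.221, 0.045]]
```

```bash
cat > timer.py <<'E'
from h import *
def timer(c,box,z=.024):
    x0,y0,x1,y1=box; b=c["frame"].astype(int)
    mm=((b[:,:,0]-b[:,:,1])>=3)&(b[:,:,1]>120)
    m=np.zeros(mm.shape,np.uint8); m[y0:y1,x0:x1]=mm[y0:y1,x0:x1]*255
    m=cv2.morphologyEx(m,cv2.MORPH_OPEN,np.ones((2,2)))
    n,l,s,_=cv2.connectedComponentsWithStats(m); k=[i for i in range(1,n) if s[i,4]>15]
    pts=np.argwhere(np.isin(l,k))[:,::-1]
    P=plane(c,pts,z)[:,:2].astype(np.float32)*1000
    r=cv2.minAreaRect(P); return r,cv2.boxPoints(r),cv2.boundingRect(pts.astype(np.int32)),m
E
python3 - <<'E'
from timer import *
c=np.load("w1.npy",allow_pickle=True).item(); b=c["frame"]
for r in (195,205): print(b[r,288:352].sum(1).tolist() if 0 else (b[r,288:352:1,0].astype(int)-b[r,288:352:1,1]).tolist())
r=timer(c,(285,120,355,228)); print(*r[:3],sep="\n")
im=cv2.resize(c["frame"][120:230,280:360,::-1],None,fx=5,fy=5,interpolation=cv2.INTER_CUBIC)
mk=cv2.cvtColor(cv2.resize(r[3][120:230,280:360],None,fx=5,fy=5,interpolation=0),8)
cv2.imwrite("pics/w1c.png",np.hstack([im,mk]))
E
```

```text
[-1, -1, 0, -2, -1, -1, 1, 4, 5, 5, 4, 4, 5, 5, 4, 5, 4, 5, 4, 5, 5, 5, 5, 5, 6, 6, 5, 4, 5, 5, 5, 3, 4, 4, 6, 5, 6, 6, 6, 4, 5, 6, 5, 4, 6, 4, 4, 4, 5, 6, 6, 6, 4, 3, 6, 4, 4, 2, 1, 0, -1, 0, -2, 1]
[-1, -1, -2, -1, -1, -2, -1, 0, 4, 7, 3, 4, 3, -4, -8, -10, -10, -6, -9, -9, -8, -3, 4, 5, 5, 5, 5, 2, 0, -8, -10, -10, -8, -10, -7, -5, 0, 3, 4, 4, 5, 6, 4, 1, -4, -6, -11, -11, -8, -9, -6, 2, 5, 6, 5, 4, 3, 2, 0, 0, 0, -1, -1, 0]
((428.6291809082031, -125.76071166992188), (89.28997039794922, 55.894920349121094), 7.620906352996826)
[[ 380.6722   -103.980835]
 [ 388.08487  -159.38205 ]
 [ 476.58615  -147.54059 ]
 [ 469.1735    -92.13937 ]]
(292, 140, 54, 80)
```

View pics/w1c.png

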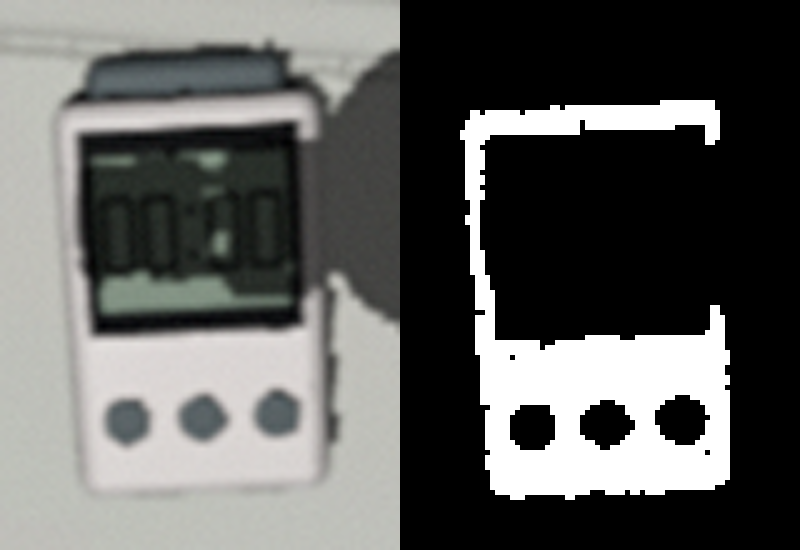

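Shell centre is (0.4286, -0.1258), yaw 0.133, and the size of 89 x 56 mm agrees. Descending and gripping.

```bash
python3 -m handwheel '[[0,0,0.06,0.009,0.003,-0.06,100],[0,0,0.06,0.009,0.003,-0.12,100],[0,0,0.06,0.009,0.003,-0.18,100],[0,0,0.06,0.009,0.003,-0.21,100],[0,0,0.06,0.009,0.003,-0.229,100]]'
python3 -m handwheel '[[0,0,0,0,0,0,80],[0,0,0,0,0,0,50],[0,0,0,0,0,0,50],[0,0,0,0,0,0,50],[0,0,0,0,0,0,50]]'
```

```text
time: 2.7
tcp_pos: [0.4269, -0.1181, -0.0003]
orientation: [-1.569, 0.004, 0.146]
contact_force: [0.1, -0.3, 0.2]
width: 0.0854
time: 3.32
tcp_pos: [0.4283, -0.1209, 0.0027]
orientation: [-1.57, -0.001, 0.142]
contact_force: [-0.1, 0.0, 1.6]
width: 0.0567
```

```bash
python3 -m handwheel '[[0,0,0,0,0,0.02,50],[0,0,0,-0.01,0.04,0.08,50],[0,0,0,-0.02,0.1,0.1,50],[0,0,0,-0.02,0.16,0.1,50],[0,0,0,-0.02,0.22,0.1,50]]'
python3 -m handwheel '[[0,0,-0.03,0,0.06,0,50],[0,0,-0.03,0,0.065,0,50],[0,0,-0.03,0,0.065,0,50]]'
python3 - <<'E'
from h import *
c=optics.camera("wrist"); cv2.imwrite("pics/w2.png",c["frame"][:,:,::-1]); np.save("w2.npy",c,allow_pickle=True)
t=optics.camera("top"); b=t["frame"][:,:,::-1].copy(); cv2.imwrite("pics/t2.png",b); np.save("t2.npy",t,allow_pickle=True)
E
```

```text
time: 3.95
tcp_pos: [0.4082, 0.0965, 0.1033]
orientation: [-1.569, -0.003, 0.141]
contact_force: [1.3, 0.2, -1.3]
width: 0.0566
time: 4.32
tcp_pos: [0.4076, 0.1594, 0.1021]
orientation: [-1.572, 0.001, 0.114]
contact_force: [0.0, -0.7, -1.6]
width: 0.0566
```

View pics/w2.png

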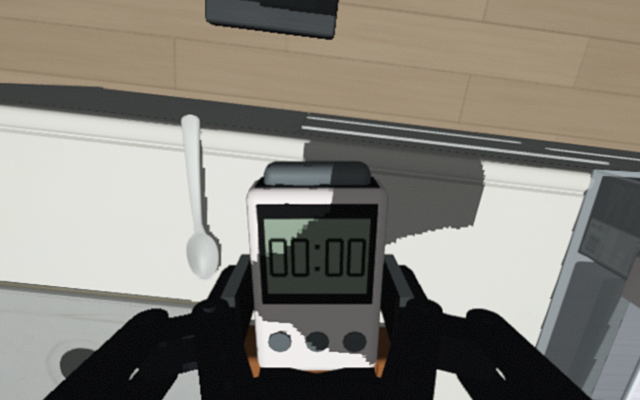

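Wrist view: timer held level and square between the pads, shell corners about (249,190), (383,187), (255,367), bar at (317,174). The block peeks out at (250,365). Next I refine the block front with line fits from two views, then the timer in the tool.

Run:
```python
from h import *
w=np.load("w1.npy",allow_pickle=True).item(); t=np.load("t2.npy",allow_pickle=True).item(); w2=np.load("w2.npy",allow_pickle=True).item()
def brown(c): 
    b=c["frame"].astype(int); return (b[:,:,0]-b[:,:,2]>40)&(b[:,:,0]>50)
m=brown(w)
col=[(x,np.argmax(m[240:300,x])+240) for x in range(492,605,8)]
print("w1 first brown",col); 
for z in (0,.045):
    P=plane(w,col,z); a=np.polyfit(P[:,1],P[:,0],1); print(z,"x=",a.round(4), "at y=.167",np.polyval(a,.167).round(4), "yaw",-np.arctan(a[0]))
print([w["frame"][r,560].tolist() for r in range(256,284,2)])
import rig
t0=cv2.imread("pics/top0.png")[:,:,::-1]; t0c=dict(t,frame=t0); m=brown(t0c)
col=[(x,225-np.argmax(m[225:180:-1,x])) for x in range(246,290,3)]
print("top last brown",col)
P=plane(t,col,.045); a=np.polyfit(P[:,1],P[:,0],1); print(a.round(4),np.polyval(a,.167),-np.arctan(a[0]))
print([t0[r,265].tolist() for r in range(208,224,1)])
print("left/right edges",plane(t,[[np.argmax(m[r,225:300])+225,r] for r in (165,200)]+[[300-np.argmax(m[r,300:225:-1]),r] for r in (165,200)],.045).round(3).tolist())
print("shell in hand",plane(w2,[[249,190],[383,187],[380,367],[255,367]],.1233).round(4).tolist(),"bar",plane(w2,[[317,163]],.118).round(4))
```

```text
w1 first brown [(492, np.int64(283)), (500, np.int64(281)), (508, np.int64(281)), (516, np.int64(280)), (524, np.int64(280)), (532, np.int64(280)), (540, np.int64(280)), (548, np.int64(279)), (556, np.int64(280)), (564, np.int64(279)), (572, np.int64(280)), (580, np.int64(279)), (588, np.int64(279)), (596, np.int64(278)), (604, np.int64(278))]
0 x= [-0.1049  0.5662] at y=.167 0.5487 yaw 0.10454972538651364
0.045 x= [-0.1049  0.5371] at y=.167 0.5196 yaw 0.10454972538651272
[[187, 189, 183], [183, 184, 177], [75, 77, 76], [61, 62, 61], [31, 22, 15], [32, 21, 14], [30, 18, 12], [29, 17, 7], [30, 18, 14], [31, 21, 11], [30, 19, 8], [38, 24, 14], [87, 54, 29], [111, 69, 39]]
top last brown [(246, np.int64(218)), (249, np.int64(218)), (252, np.int64(217)), (255, np.int64(217)), (258, np.int64(217)), (261, np.int64(216)), (264, np.int64(216)), (267, np.int64(215)), (270, np.int64(215)), (273, np.int64(215)), (276, np.int64(214)), (279, np.int64(214)), (282, np.int64(213)), (285, np.int64(213)), (288, np.int64(213))]
[-0.0966  0.5385] 0.5223448394089126 0.09629457801676738
[[108, 65, 34], [106, 63, 28], [102, 57, 28], [103, 63, 33], [93, 56, 28], [94, 58, 32], [100, 61, 32], [95, 56, 30], [62, 39, 21], [16, 5, 3], [23, 15, 10], [77, 81, 70], [180, 181, 170], [178, 174, 166], [170, 170, 159], [174, 172, 164]]
left/right edges [[0.687, 0.268, 0.045], [0.574, 0.255, 0.045], [0.681, 0.1, 0.045], [0.568, 0.09, 0.045]]
shell in hand [[0.3654, 0.1274, 0.1233], [0.3582, 0.179, 0.1233], [0.4455, 0.1934, 0.1233], [0.4523, 0.1345, 0.1233]] bar [[0.3528 0.1526 0.118 ]]
```

```bash
python3 -m handwheel '[[0,0,-0.012,0.03,0.003,-0.03,50],[0,0,-0.012,0.063,0.006,-0.07,50],[0,0,-0.012,0.063,0.006,-0.092,50],[0,0,-0.012,0.063,0.006,-0.0985,50],[0,0,-0.012,0.063,0.006,-0.0985,50]]'
python3 -m handwheel '[[0,0,0,0,0,0,75],[0,0,0,0,0,0,100],[0,0,0,0,0,0,100]]'
python3 -m handwheel '[[0,0,0,0,0,0.06,100],[0,0,0,-0.05,-0.005,0.08,100],[0,0,0,-0.09,-0.009,0.08,0],[0,0,0,-0.09,-0.009,0.08,0],[0,0,0,-0.09,-0.009,0.08,0]]'
python3 - <<'E'
from h import *
t=optics.camera("wrist"); b=t["frame"][:,:,::-1].copy(); cv2.imwrite("pics/w3.png",b); np.save("w3.npy",t,allow_pickle=True)
E
```

```text
time: 5.05
tcp_pos: [0.4712, 0.1638, 0.004]
orientation: [-1.571, 0.0, 0.097]
contact_force: [0.4, -0.4, -1.8]
width: 0.0563
time: 5.42
tcp_pos: [0.4715, 0.166, 0.0044]
orientation: [-1.57, -0.001, 0.101]
contact_force: [0.3, -0.1, -0.3]
width: 0.085
time: 6.05
tcp_pos: [0.3818, 0.1571, 0.0842]
orientation: [-1.57, -0.002, 0.101]
contact_force: [0.6, -0.4, -0.4]
width: 0.0321
```

View pics/w3.png

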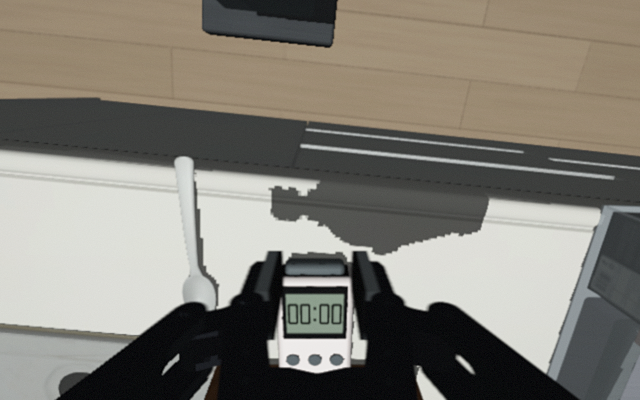

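```bash
python3 -m handwheel '[[0,0,0,0,0,-0.05,0],[0,0,0,0,0,-0.07,0],[0,0,0,0,0,-0.076,0],[0,0,0,0,0,-0.076,0]]'
python3 - <<'E'
from h import *
w=np.load("w3.npy",allow_pickle=True).item()
print(plane(w,[[290,261],[345,260]],.019).round(4).tolist(),plane(w,[[283,278],[352,277],[275,367],[352,367]],.024).round(4).tolist())
E
```

```text
time: 6.6
tcp_pos: [0.382, 0.1565, 0.0078]
orientation: [-1.571, -0.0, 0.1]
contact_force: [-0.4, -0.4, 0.6]
width: -0.0001
[[0.4158, 0.1409, 0.019], [0.4111, 0.18, 0.019]] [[0.4271, 0.1371, 0.024], [0.4214, 0.1859, 0.024], [0.508, 0.1363, 0.024], [0.502, 0.197, 0.024]]
```

```bash
python3 -m handwheel '[[0,0,0,0.01,0.001,0,0],[0,0,0,0.018,0.002,0,0],[0,0,0,0.022,0.002,0,0],[0,0,0,0.024,0.0025,0,0],[0,0,0,0.024,0.0025,0,0]]'
python3 -m handwheel '[[0,0,0,0.002,0,0,0],[0,0,0,0.002,0,0,0]]'
python3 -m handwheel '[[0,0,0,0.002,0,0,0],[0,0,0,0.002,0,0,0]]'
```

```text
time: 7.22
tcp_pos: [0.405, 0.1591, 0.0078]
orientation: [-1.571, 0.0, 0.1]
contact_force: [-0.5, 0.4, 0.4]
width: -0.0002
time: 7.48
tcp_pos: [0.4068, 0.159, 0.0076]
orientation: [-1.571, 0.0, 0.1]
contact_force: [-0.1, -0.4, 0.6]
width: -0.0
time: 7.72
tcp_pos: [0.409, 0.159, 0.0077]
orientation: [-1.571, 0.0, 0.1]
contact_force: [-0.8, 0.1, -1.1]
width: -0.0001
```

```bash
for i in 1; do python3 -m handwheel '[[0,0,0,0.002,0,0,0],[0,0,0,0.002,0,0,0]]'; done
python3 -m handwheel '[[0,0,0,0.0015,0,0,0],[0,0,0,0.0015,0,0,0]]'
python3 -m handwheel '[[0,0,0,0.0015,0,0,0],[0,0,0,0.0015,0,0,0]]'
```

```text
time: 7.98
tcp_pos: [0.4102, 0.159, 0.0076]
orientation: [-1.571, 0.002, 0.1]
contact_force: [-2.3, -0.4, 1.8]
width: -0.0
time: 8.22
tcp_pos: [0.4118, 0.1591, 0.0075]
orientation: [-1.571, 0.001, 0.101]
contact_force: [-3.4, 0.9, 1.8]
width: 0.0001
time: 8.48
tcp_pos: [0.4134, 0.1591, 0.0075]
orientation: [-1.571, 0.001, 0.101]
contact_force: [-4.0, 0.8, 0.4]
width: -0.0
```

```bash
python3 -m handwheel '[[0,0,0,0.0015,0,0,0],[0,0,0,0.0015,0,0,0]]'
python3 -m handwheel '[[0,0,0,0.001,0,0,0],[0,0,0,0.001,0,0,0]]'
```

```text
time: 8.72
tcp_pos: [0.4148, 0.1591, 0.0075]
orientation: [-1.571, 0.002, 0.1]
contact_force: [-4.8, 1.3, 0.4]
width: -0.0
time: 8.98
tcp_pos: [0.4148, 0.1591, 0.0075]
orientation: [-1.571, 0.004, 0.101]
contact_force: [-6.7, 1.8, 2.4]
width: 0.0002
```

The TCP has stopped and the force is climbing, so this is the end stop. I'll press slightly more and hold.

```bash
python3 -m handwheel '[[0,0,0,0.001,0,0,0],[0,0,0,0.001,0,0,0],[0,0,0,0.001,0,0,0],[0,0,0,0.001,0,0,0],[0,0,0,0.001,0,0,0]]'
python3 -m handwheel '[[0,0,0,0,0,0,0],[0,0,0,0,0,0,0],[0,0,0,0,0,0,0],[0,0,0,0,0,0,0],[0,0,0,0,0,0,0]]'
python3 - <<'E'
from h import *
w=optics.camera("wrist"); np.save("w4.npy",w,allow_pickle=True)
b=w["frame"][:,:,::-1]; a=optics.camera("top")["frame"][:,:,::-1]
cv2.imwrite("pics/w4.png",np.hstack([cv2.resize(b[200:400,180:460],None,fx=1.4,fy=1.4),cv2.resize(a[195:265,225:325],None,fx=4,fy=4,interpolation=cv2.INTER_CUBIC)]))
E
```

```text
time: 9.6
tcp_pos: [0.4149, 0.159, 0.0074]
orientation: [-1.571, 0.005, 0.101]
contact_force: [-9.0, 0.9, 4.8]
width: -0.0003
time: 10.22
tcp_pos: [0.4148, 0.159, 0.0074]
orientation: [-1.571, 0.005, 0.101]
contact_force: [-8.3, 1.9, 5.6]
width: -0.0004
```

View pics/w4.png

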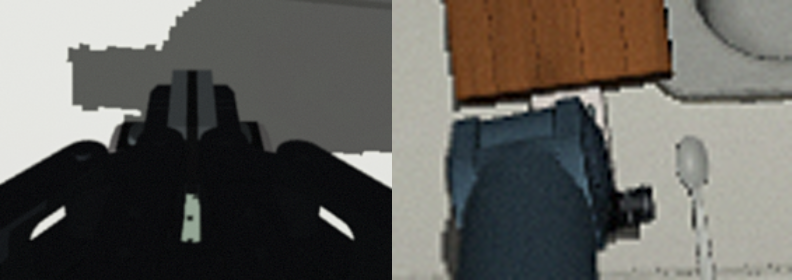

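Timer flush with the block and the bar held on its stop for over 1 s (8–9 N). Backing off, opening and going over the timer.

```bash
python3 -m handwheel '[[0,0,0,-0.005,-0.0005,0,0],[0,0,0,-0.03,-0.003,0,0],[0,0,0,-0.03,-0.003,0.06,40],[0,0,0,-0.03,-0.003,0.09,100],[0,0,0,-0.03,-0.003,0.09,100]]'
python3 -m handwheel '[[0,0,0,0,0,0,100],[0,0,0,0,0,0,100],[0,0,0,0,0,0,100]]'
python3 - <<'E'
from h import *
w=optics.camera("wrist"); np.save("w5.npy",w,allow_pickle=True)
a=w["frame"][:,:,::-1]
cv2.imwrite("pics/w5.png",a)
E
```

```text
time: 10.95
tcp_pos: [0.3925, 0.1576, 0.101]
orientation: [-1.566, -0.011, 0.099]
contact_force: [1.5, 0.6, 0.8]
width: 0.0547
time: 11.32
tcp_pos: [0.3871, 0.1554, 0.0968]
orientation: [-1.572, 0.001, 0.1]
contact_force: [-0.4, -0.2, -0.2]
width: 0.0854
```

View pics/w5.png

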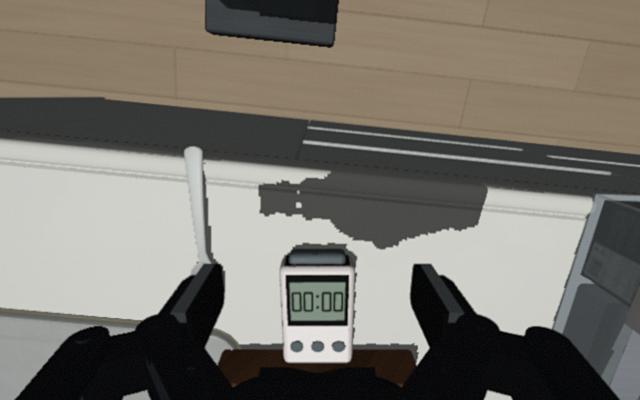

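The wrist view shows the timer at (318,310), square on the block front with its bar out. Regrasping at (0.475, 0.166), then lifting and measuring the case.

```bash
python3 -m handwheel '[[0,0,0,0.06,0.007,0,100],[0,0,0,0.088,0.0106,-0.03,100],[0,0,0,0.088,0.0106,-0.075,100],[0,0,0,0.088,0.0106,-0.0935,100],[0,0,0,0.088,0.0106,-0.0935,100]]'
python3 -m handwheel '[[0,0,0,0,0,0,80],[0,0,0,0,0,0,50],[0,0,0,0,0,0,50],[0,0,0,0,0,0,50],[0,0,0,0,0,0,50]]'
python3 -m handwheel '[[0,0,0,-0.005,0,0.03,50],[0,0,0,-0.01,0,0.08,50],[0,0,0,-0.01,0,0.13,50],[0,0,0,-0.01,0,0.17,50],[0,0,0,-0.01,0,0.17,50]]'
python3 - <<'E'
from h import *
t=optics.camera("top"); b=t["frame"][:,:,::-1].copy()
cv2.imwrite("pics/case.png",cv2.resize(b[155:285,130:220],None,fx=6,fy=4.6,interpolation=cv2.INTER_CUBIC)[:598])
g=t["frame"].astype(int)
m=((g[:,:,2]-g[:,:,1])>5)&(g[:,:,1]>130); m[:205]=0; m[255:]=0; m[:,:152]=0; m[:,203:]=0   # lilac tin lid
k=np.argwhere(m)[:,::-1]; P=plane(t,k,.048)[:,:2].astype(np.float32)*1000; print(len(k),cv2.boundingRect(k.astype(np.int32)),cv2.minAreaRect(P))
w=optics.camera("wrist"); np.save("w6.npy",w,allow_pickle=True)
E
```

```text
time: 12.0
tcp_pos: [0.4737, 0.1657, 0.0028]
orientation: [-1.573, 0.004, 0.1]
contact_force: [-0.2, -0.2, 0.1]
width: 0.0854
time: 12.62
tcp_pos: [0.4769, 0.1672, 0.0062]
orientation: [-1.569, -0.003, 0.1]
contact_force: [-3.1, -0.5, 6.9]
width: 0.0564
time: 13.25
tcp_pos: [0.4682, 0.168, 0.1782]
orientation: [-1.565, -0.008, 0.1]
contact_force: [0.2, 0.2, -2.7]
width: 0.0568
994 (158, 215, 41, 32) ((483.1959533691406, 445.4777526855469), (89.62651062011719, 125.9415054321289), 3.246082067489624)
```

View pics/case.png

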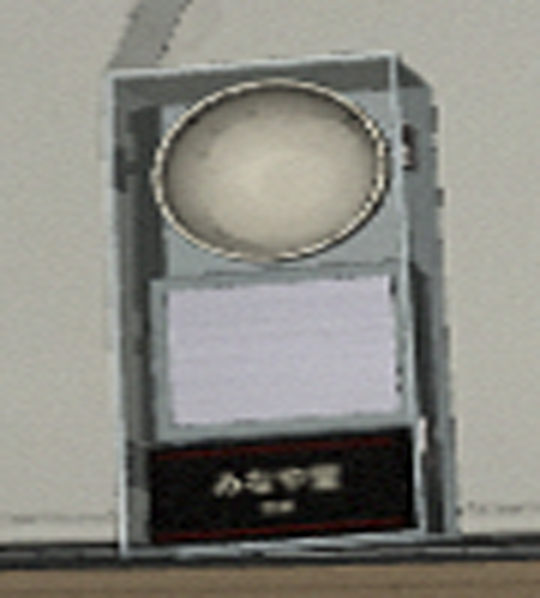

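Run:
```python
from h import *
t=np.load("t2.npy",allow_pickle=True).item()
P=plane(t,[[148.3,170.7],[196.2,167],[200.5,272.],[150.5,275]],.085)[:,:2]
print(P.round(4).tolist()); far,near=(P[0]+P[1])/2,(P[2]+P[3])/2; u=(far-near); L=np.linalg.norm(u); u/=L
print("len",L,"widths",np.linalg.norm(P[0]-P[1]),np.linalg.norm(P[2]-P[3]),"yaw",np.arctan2(-u[0],u[1])+np.pi/2,"gap",P.mean(0)-.029*u)
Q=plane(t,[[155.3,215.4],[198.3,212.6],[198.7,248.5],[156.3,251.7]],.048)[:,:2]; print("tin",Q.round(4).tolist(),Q.mean(0), np.linalg.norm(Q-np.roll(Q,1,0),axis=1))
w=np.load("w6.npy",allow_pickle=True).item(); cv2.imwrite("pics/w6.png",w["frame"][:,:,::-1])
```

```text
[[0.6683, 0.5322], [0.6742, 0.3813], [0.3524, 0.3635], [0.3474, 0.5144]]
len 0.32181558532250903 widths 0.15105210222379592 0.15095052741681764 yaw 0.05525492641458363 gap [0.48161434 0.44623146]
tin [[0.5335, 0.5177], [0.5378, 0.3816], [0.4262, 0.3789], [0.4201, 0.5111]] [0.47939463 0.44730838] [0.11356994 0.1361687  0.11165133 0.1323909 ]
```

View pics/w6.png

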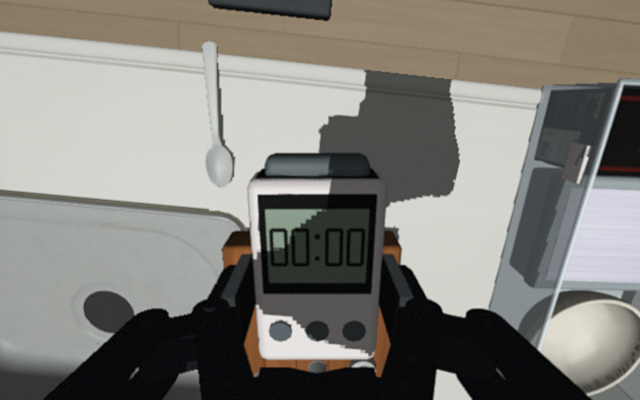

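The case rim measures 322 x 151 mm, which agrees with the given size. The gap centre is (0.482, 0.446) and its yaw 0.055. The wrist view shows the timer level in the grip, bar out (corners (249,182), (383,178), (375,360), (259,358)). Moving over the case.

```bash
python3 -m handwheel '[[0,0,-0.045,0.005,0.06,0,50],[0,0,-0.045,0.01,0.12,0,50],[0,0,-0.045,0.02,0.18,0,50],[0,0,-0.045,0.02,0.24,0,50],[0,0,-0.045,0.02,0.278,0,50]]'
python3 -m handwheel '[[0,0,0,0,0,0,50],[0,0,0,0,0,0,50]]'
python3 - <<'E'
from h import *
s=read_state(); w=np.load("w6.npy",allow_pickle=True).item()
for z in (.192,.197): 
    P=plane(w,[[249,182],[383,178],[375,360],[259,358]],z); b=plane(w,[[317,154]],z-.005)
    r=R.from_euler('z',-.1)
    print(z,r.apply(P-[.4682,.168,0]).round(4).tolist(),r.apply(b-[.4682,.168,0]).round(4))
c=optics.camera("wrist"); np.save("w7.npy",c,allow_pickle=True); cv2.imwrite("pics/w7.png",c["frame"][:,:,::-1])
E
```

```text
time: 13.98
tcp_pos: [0.4826, 0.4478, 0.1708]
orientation: [-1.573, 0.004, 0.059]
contact_force: [-0.3, 0.3, -1.4]
width: 0.0565
time: 14.22
tcp_pos: [0.4848, 0.4425, 0.1718]
orientation: [-1.575, 0.003, 0.055]
contact_force: [0.6, 0.2, -1.3]
width: 0.0565
0.192 [[-0.0494, -0.0283, 0.192], [-0.0511, 0.0254, 0.192], [0.0407, 0.0276, 0.192], [0.0393, -0.0292, 0.192]] [[-0.0599 -0.001   0.187 ]]
0.197 [[-0.0508, -0.0273, 0.197], [-0.0524, 0.0244, 0.197], [0.0359, 0.0264, 0.197], [0.0345, -0.0281, 0.197]] [[-0.0607 -0.001   0.192 ]]
```

View pics/w7.png

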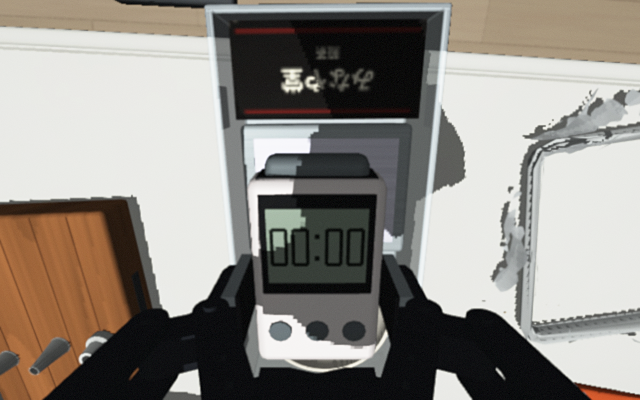

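Run:
```python
from h import *
s=read_state(); print(s["tcp_pos"]); w=np.load("w7.npy",allow_pickle=True).item()
P=plane(w,[[249,182],[383,178],[376,360],[258,360]],.191); b=plane(w,[[317,153]],.186)
print(P.round(4).tolist(),b.round(4)); 
print("tea edge z.068, case walls z.085",plane(w,[[237,119],[422,118]],.068).round(4).tolist(),plane(w,[[212,100],[446,100]],.085).round(4).tolist())
```

```text
[0.4855687  0.4417334  0.17242773]
[[0.4383, 0.4127, 0.191], [0.4337, 0.4651, 0.191], [0.5225, 0.4723, 0.191], [0.5258, 0.4162, 0.191]] [[0.4262 0.4388 0.186 ]]
tea edge z.068, case walls z.085 [[0.4239, 0.3792, 0.068], [0.4156, 0.5153, 0.068]] [[0.411, 0.3666, 0.085], [0.4022, 0.5244, 0.085]]
```

```bash
python3 -m handwheel '[[0,0,0,0.005,0.005,-0.04,50],[0,0,0,0.005,0.005,-0.08,50],[0,0,0,0.005,0.005,-0.105,50],[0,0,0,0.005,0.005,-0.113,50],[0,0,0,0.005,0.005,-0.113,50]]'
python3 -m handwheel '[[0,0,0,0,0,-0.002,50],[0,0,0,0,0,-0.002,50]]'
python3 -m handwheel '[[0,0,0,0,0,-0.002,50],[0,0,0,0,0,-0.002,50]]'
```

```text
time: 14.9
tcp_pos: [0.491, 0.4482, 0.0612]
orientation: [-1.572, 0.0, 0.053]
contact_force: [-0.5, -0.5, -0.7]
width: 0.0565
time: 15.15
tcp_pos: [0.4912, 0.4502, 0.0606]
orientation: [-1.569, -0.001, 0.055]
contact_force: [-1.0, 0.4, -1.6]
width: 0.0564
time: 15.4
tcp_pos: [0.4904, 0.4498, 0.0573]
orientation: [-1.571, 0.0, 0.055]
contact_force: [1.5, -0.3, -0.8]
width: 0.0566
```

```bash
python3 -m handwheel '[[0,0,0,0,0,-0.002,50],[0,0,0,0,0,-0.002,50]]'
python3 -m handwheel '[[0,0,0,0,0,-0.001,50],[0,0,0,0,0,-0.001,50]]'
python3 -m handwheel '[[0,0,0,0,0,-0.001,50],[0,0,0,0,0,-0.001,50]]'
```

```text
time: 15.65
tcp_pos: [0.4903, 0.4495, 0.0549]
orientation: [-1.571, 0.0, 0.055]
contact_force: [0.1, -0.2, -0.7]
width: 0.0566
time: 15.9
tcp_pos: [0.4906, 0.4497, 0.0544]
orientation: [-1.571, -0.0, 0.055]
contact_force: [-0.3, 0.6, -1.0]
width: 0.0563
time: 16.15
tcp_pos: [0.4906, 0.4497, 0.0543]
orientation: [-1.57, 0.0, 0.055]
contact_force: [-2.8, -2.5, 5.4]
width: 0.056
```

The tin is contacted at TCP 0.0543, as expected (about 6 mm above the underside). Releasing and rising.

```bash
python3 -m handwheel '[[0,0,0,0,0,0.001,60],[0,0,0,0,0,0.001,75],[0,0,0,0,0,0.001,90],[0,0,0,0,0,0.001,90]]'
python3 -m handwheel '[[0,0,0,0,0,0.02,90],[0,0,0,0,0,0.06,90],[0,0,0,0,0,0.12,90],[0,0,0,-0.03,0,0.16,90],[0,0,0,-0.03,0,0.16,90]]'
python3 - <<'E'
from h import *
c=optics.camera("wrist"); np.save("w8.npy",c,allow_pickle=True); d=optics.camera("side")
cv2.imwrite("pics/w8.png",np.hstack([cv2.resize(c["frame"][:,150:490,::-1],None,fx=1,fy=1),cv2.resize(d["frame"][230:315,245:405,::-1],(460,245),interpolation=cv2.INTER_CUBIC)[:0+245].copy() if 0 else cv2.copyMakeBorder(cv2.resize(d["frame"][230:315,245:405,::-1],(450,240),interpolation=cv2.INTER_CUBIC),0,160,0,0,0)]))
E
```

```text
time: 16.65
tcp_pos: [0.4906, 0.4497, 0.0541]
orientation: [-1.571, -0.0, 0.055]
contact_force: [0.3, 0.5, 0.4]
width: 0.0768
time: 17.27
tcp_pos: [0.4611, 0.4529, 0.2206]
orientation: [-1.562, -0.005, 0.058]
contact_force: [0.1, -0.4, 0.2]
width: 0.077
```

View pics/w8.png

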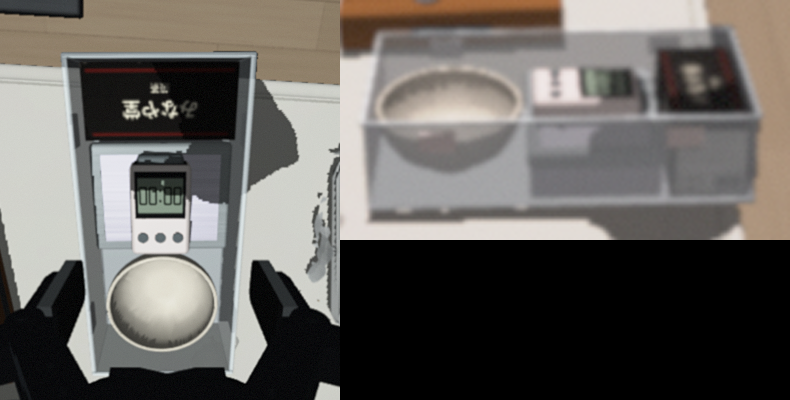

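The timer sits on the tin between tea box and bowl; its far end (about (310,252) in the full picture) is close to the bowl rim. Checking position and flatness by numbers.

```bash
python3 - <<'E'
from h import *
w=np.load("w8.npy",allow_pickle=True).item()
P=plane(w,[[281,166],[339,165],[339,252],[282,252]],.072)[:,:2]; print(P.round(4).tolist(),np.linalg.norm(P-np.roll(P,1,0),axis=1).round(4))
g=np.array([.4816,.4462]); ex=np.array([np.sin(.055),-np.cos(.055)]); ey=np.array([np.cos(.055),np.sin(.055)])
d=P.mean(0)-g; print("shell centre in case x,y:",d@ex,d@ey-.029)
print("bowl near rim y", (plane(w,[[312,257]],.057)[0,:2]-g)@ey-.029)
E
python3 -m handwheel '[[0,0,0,0,0,0.02,90],[0,0,0,0,0,0.02,90],[0,0,0,0,0,0.02,90],[0,0,0,0,0,0.02,90]]'
```

```text
[[0.4442, 0.4203], [0.4403, 0.4729], [0.5279, 0.4799], [0.531, 0.4234]] [0.0868 0.0527 0.0879 0.0566]
shell centre in case x,y: -0.0026704295919660627 -0.024583389993616315
bowl near rim y 0.03261936847143419
time: 17.88
tcp_pos: [0.4604, 0.4492, 0.2334]
orientation: [-1.572, 0.001, 0.055]
contact_force: [0.2, 0.2, -0.2]
width: 0.0768
```

```bash
python3 -c "from rig import job; print(job.job_done())"
```

```text
the job is handed in; nothing more can be done
None
```

The timer is packed on the tin and the job is handed in at about 18 s of the 58 s allowed. No verdict was reported, so what follows rests on my own readings.

- **Bracing and pushing:** I set the larger timer down square in front of the block. Then I slid it against the front with the shut fingers and pressed the bar. The tool stopped against the bar's end stop and held there for over 1 s at about 8–9 N. The bar travel can't be read directly; I took it as fully in because the tool stopped moving while the force kept rising.
- **Packing:** I regripped the timer and lowered it onto the tin until it touched. I released it there, without a drop, and lifted clear.
- **Final position:** The timer's origin is about x = -3 mm, y = -29 mm in the case, about 10 mm clear of the bowl. The side view shows it flat, screen up and below the rim.
- **Bar and gripper:** The bar was out in the views after I let go of it. The gripper is clear and reads no contact force.
- **Other things:** No view showed a bystander moved, but I did not measure them again at the end.
- **Disagreements:** The shell measured 87–90 mm long by 53–57 mm wide against the real 92 by 58 mm, put down to its rounded edges. On the regrip the fingers pressed with about 7 N upward on the tool and the grip sat 3 mm higher than the first time, with no visible tilt.
- **Pictures:** I viewed 11, one over the budget of 10.

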